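# Key and seat the lint-trap cover

### The job

The round white cover of the grey lint trap stands proud because the notch in its rim is not over the steel key of the housing. Push its raised rib round with a fingertip until the notch is over the key, then press the cover down fully home. Do not pinch the rib or lift the cover, leave everything else on the counter where it is, and finish with the hand clear.

Things in the scene. Friction and masses are not known exactly. Their poses are not given: they have to be found in the camera images.
- housing: Fixed grey plastic lint-trap housing: a drum 148 mm in diameter (160 at its foot), 40 mm high, with a 28 mm thick pipe stub, 30 mm long, low on its side towards its own +y. Origin at the centre of its underside on the counter, z up, x towards the key. A hidden upright steel post on its axis (18 mm diameter, 18 mm high over the drum's top) centres the cover.
- key (a point): Point on the top ridge of the housing's key, 60 mm from the drum's axis, 47.5 mm above the counter. The key is a radial steel bar 10 mm wide with a half-round top, from 53 to 85 mm from the axis, standing 7.5 mm over the drum's top; its outer 20 mm stick out past the cover's rim and are seen from above.
- seal (a joint): How far (m) the black rubber seal on the drum (90 mm in diameter, under the cover) is pushed down: 0 at the start, when it stands 9 mm above the drum's top and bears the cover; 0.009 with the cover home. It slides with about 6 N of friction, has no spring and stays where it is left.
- cover: Loose white plastic cover, 0.2 kg: a plate 130 mm in diameter, from 1 to 11 mm above the origin, which lies on its axis at the level of its four feet. z up, x towards the notch; the rib points to -x. It turns freely either way on the post (1.5 mm play) and stays where it is left. Origin 49 mm above the counter unseated, 40 mm seated. At the start it is 40 to 180 degrees off.
- notch (a point): Middle of the cover's rim notch, 58 mm from the cover's axis, level with the plate's top. The notch is open outwards, 16 mm wide, cut through the rim from radius 46 to 65 mm. Off the key, the key blocks the cover from going home; with the notch within about 3 degrees of the key, a push of 6 to 10 N drops the cover 9 mm onto the drum, where it stays.
- press_face (a point): Centre of the flat top of the cover's round boss (39 mm diameter), on the axis, 31 mm above the cover's origin: the place to press. The rib's top is level with it.
- rib (a point): Middle of the rib where a fingertip pushes it, 46 mm from the cover's axis, 10 mm above the plate's top. The rib is a straight radial wall, 14 mm thick overall, from the boss to 61 mm from the axis, 20 mm high over the plate (its core 8 mm thick; the two side faces 3 mm thick each and 4 mm lower).
- rib_side_a: One side face of the rib (41 x 3 x 16 mm, fixed to the cover), the one on the cover's +y side; origin at its centre, 39.5 mm from the axis. A push on it turns the cover anticlockwise seen from above.
- rib_side_b: The other side face of the rib, on the cover's -y side, same size. A push on it turns the cover clockwise seen from above.
- tub: Bystander: closed blue screw-top tub, 100 mm diameter, 110 mm high; origin at the centre of its underside.
- dish: Bystander: green ceramic dish, 120 mm diameter, 30 mm high; origin at the centre of its underside.
- funnel: Bystander: stainless steel funnel standing mouth down, 120 mm diameter, 120 mm high; origin at the centre of its underside.
- container: Bystander: clear lever-lock container with purple pegs in it, 178 x 118 mm, 86 mm high; origin at the centre of its underside.
- detergent: Bystander: white bottle, 84 mm diameter, 240 mm high; origin at the centre of its underside.
- peg_loose: Bystander: loose purple peg standing upright near the housing, 22 mm diameter, 36 mm high; origin at the centre of its underside.
- strainer: Bystander: small open steel strainer cup near the housing, 48 mm diameter, 30 mm high; origin at the centre of its underside.

How it is judged:
By the outcome, as a careful person would: the job done as asked, in the order asked, and still so for the second after the job is handed in, with the robot touching nothing.
It also fails if it takes over 67 s, if anything falls off the work surface, if the arm or the gripper's body presses on something with over 40 N, if the wrist force passes 120 N, or if a joint passes its speed limit or range.

### The arm

A 7-joint arm with a two-finger parallel gripper is mounted at the origin on the work surface. World frame = base frame: x ahead of the robot, y to its left, z up, the work surface at z = 0. Lengths are in m, angles in rad, forces in N, time in s.
With the tool pointing down it reaches from about 0.425 to 0.925 m from the base axis. Payload 6.8 kg.
Tool frame: the origin (TCP) lies midway between the tips of the shut fingers; the grasp point (between the pads) lies bot.grip_point_offset behind it (bot.grip_point_offset is the distance from the TCP to the grasp point, in m); z points along the fingers, y is the line along which they close (so a half turn about z gives the same grasp; the last joint's range is limited). The gripper opens to 85 mm and grips with 20 to 120 N. Pads are 22 mm wide; open, the fingers measure 114 mm over their backs; the gripper's body (76 mm by 85 mm) begins 54 mm behind the grasp point. The pads swing forward as they close: fully open they stand 13 mm farther back than shut.
Start: joints at [-1.312, 0.477, 0.022, 1.555, -0.011, 1.109, -0.083], TCP at [0.242, 0.63, 0.231] pointing down, gripper open.
Joint ranges: [-2.96, 2.96], [-0.34, 2.1], [-1.41, 1.46], [0.24, 2.44], [-1.37, 4.51], [0.17, 1.92], [-2.96, 2.96]. Speed limits (rad/s): [2.39, 2.39, 3.14, 3.14, 3.14, 3.14, 3.14].

### API

Orientations are given as a unit quaternion [w, x, y, z].
In Python, from station import get_obs, cams, job, bot gives the robot as it stands.
- The arm moves only by the tool arm_command, never from a script. Its argument "rows" is a list that holds one entry, the list of rows, each a list of 5 numbers: the finger opening in mm, from 0 to 85.4, then the shift along the world's x, y, z in units of 60 mm (1.0 is 60 mm), then the turn about the world's z in units of 0.08 rad (1.0 is 0.08 rad). In form: [[[grip, x, y, z, turn], ...]]. A call has exactly 10 rows; each row shifts and turns the commanded pose from where the row before left it; what a row does not reach is not made up. A row lasts 1/8 s, in which the tool goes at most 62.5 mm and 10.7 degrees, less where a joint would pass 70% of its speed; a pose out of reach is approached as far as the arm can. A call with a number of a shift or a turn outside -1 to 1 is refused whole. A call with a gripper value outside its range is refused whole. The fingers move at their own pace and stop on an object; "newtons" is the grip in N (left out, the last holds). Time passes only in rows, so rows that do not move let the fingers close, or fill a call up. It gives the time, the measured TCP pose, the force, the opening and the grip force at its end, in the units of the state.
- get_obs(): the state, without advancing time (a new reading comes with each control period).
- cams.read_camera(name): name is "side" or "top"; returns the picture (400x640x3 uint8, red, green, blue); there is no depth.
- cams.camera_params(name): a dict with "K" (3x3 intrinsics, pixels), "extrinsics" (4x4, takes a point from camera to world coordinates). Camera axes: x right, y down, z forward; pixel columns grow to the right and rows downward; lengths in m; the calibration is good to about 2 mm. A picture is of the moment at which its call begins. camera_params takes no time and is no camera call.
- job.hand_in(): hands the job in; it is judged then, once.
The state is a dict: "t": time; "q": joint angles; "joint_vel": joint speeds; "joint_torque": joint torques, N m; "eef_pos": TCP position; "tool_rot": TCP orientation; "contact_force": force on the tool from outside, world axes, zero at the start; "torque": the same for the moment, N m; "gripper_width": opening from 0.0 (shut) to 1.0 (fully open); "grasp_force": force on a finger pad.
Only numpy, scipy, OpenCV 4.12 (cv2) and the standard library are available. Lean on these libraries where they do the work, as an engineer would, in place of code of your own. Each camera call takes 0.05 s, during which the arm holds its last target. There are 200 camera calls.

## Working session

There is one attempt and no reset: what is moved stays moved. The work goes in short steps, Python scripts to look and compute and a tool call to move; the robot and the scene stay as the last step left them, time stands still between calls to the robot, and variables do not carry over. Pictures are saved under pics/ and viewed, at most 10 in all, crops included, and the job is handed in when it is done.

Besides the shell and the picture viewer there is one more tool, called after ">>>" as name([rows], argument=value, ...), one row to a line, values as JSON. arm_command: Moves the arm, as the interface text tells. Its arguments: {"type":"object","properties":{"rows":{"type":"array"},"newtons":{"type":"number"}},"required":["rows"]}

```bash
mkdir -p pics; python3 - <<'E'
from station import get_obs,cams,bot
import cv2,numpy as np
for n in("top","side"):
    im=cams.read_camera(n); cv2.imwrite(f"pics/{n}0.png",im[:,:,::-1])
    p=cams.camera_params(n); print(n,np.round(p["K"],1).tolist(),np.round(p["extrinsics"],4).tolist())
o=get_obs(); print(o["t"],o["eef_pos"],o["tool_rot"],o["contact_force"],o["gripper_width"],bot.grip_point_offset)
E
```

```text
top [[370.2, 0.0, 317.8], [0.0, 370.2, 198.5], [0.0, 0.0, 1.0]] [[0.0119, -0.9955, 0.0941, 0.4217], [-0.9999, -0.0107, 0.0136, -0.005], [-0.0125, -0.0943, -0.9955, 1.273], [0.0, 0.0, 0.0, 1.0]]
side [[365.4, 0.0, 317.4], [0.0, 365.4, 197.4], [0.0, 0.0, 1.0]] [[-0.937, -0.2608, 0.2324, 0.3231], [-0.3492, 0.68, -0.6447, 0.5797], [0.0101, -0.6852, -0.7283, 0.7582], [0.0, 0.0, 0.0, 1.0]]
0.1 [0.24187894 0.62960828 0.230401  ] [-8.22760094e-05  1.82348336e-01  9.83233651e-01 -8.15489907e-04] [-0.65258866  0.25545033  0.16125915] 1.0007026969445587 0.0187
```

View pics/top0.png

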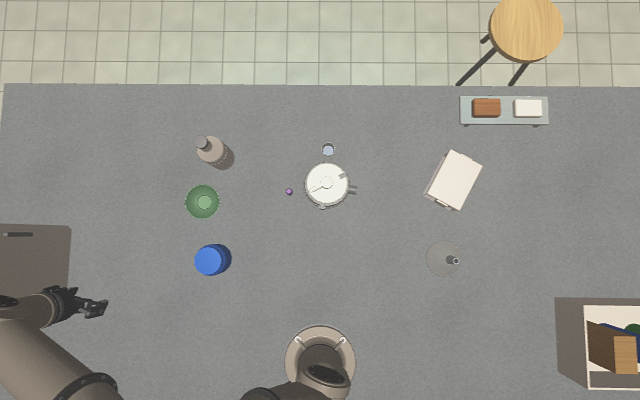

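View pics/side0.png

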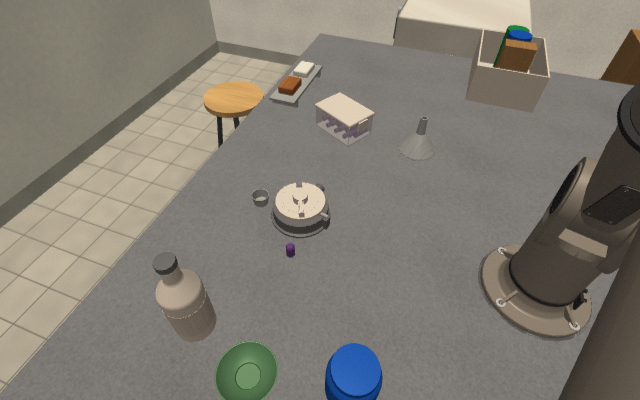

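The top view has the trap at about (327,185), with the peg at (290,191) and the strainer at (328,150). The side view has the trap at about (300,205). I'll enlarge both.

```bash
python3 - <<'E'
import cv2,numpy as np
a=cv2.imread("pics/top0.png")[150:220,285:365]; b=cv2.imread("pics/side0.png")[170:240,260:340]
a,b=[cv2.resize(i,None,fx=5,fy=5,interpolation=cv2.INTER_CUBIC) for i in(a,b)]
cv2.imwrite("pics/z0.png",np.hstack([a,b]))
E
```

```text
(no output)
```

View pics/z0.png

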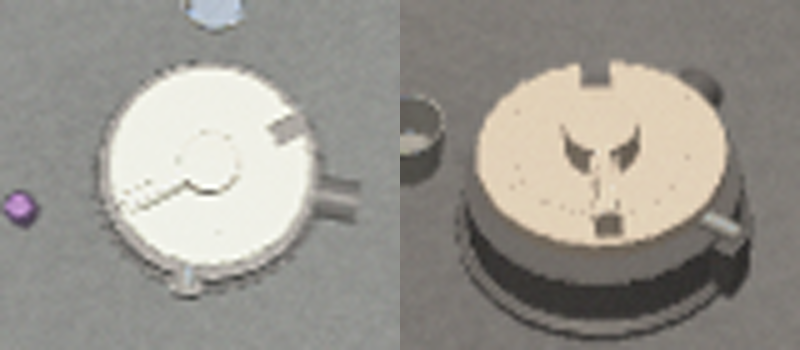

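The enlarged top view has the notch at (287,128), the boss at (211,161), the rib running to (128,205), the key at (188,275) and the pipe at (340,198). Next I'll turn these into world coordinates.

```bash
cat > h.py <<'E'
import numpy as np,cv2
from station import get_obs,cams,job
def cast(n,px,z):
    p=cams.camera_params(n);K=p["K"];E=p["extrinsics"]
    d=E[:3,:3]@np.linalg.solve(K,[px[0],px[1],1]);o=E[:3,3]
    return (o+d*(z-o[2])/d[2])[:2]
def proj(n,P):
    p=cams.camera_params(n);q=np.linalg.inv(p["extrinsics"])@[*P,1];q=p["K"]@q[:3];return q[:2]/q[2]
def ang(v): return np.degrees(np.arctan2(v[1],v[0]))
def white(im,box):  # largest bright contour in box
    x0,y0,x1,y1=box;s=cv2.resize(im[y0:y1,x0:x1],None,fx=5,fy=5,interpolation=cv2.INTER_CUBIC)
    h=cv2.cvtColor(s,cv2.COLOR_RGB2HSV);return s,h
E
python3 - <<'E'
from h import *
f=lambda u,v,x,y:(x+(u+.5)/5-.5,y+(v+.5)/5-.5)
T=lambda u,v,z:cast("top",f(u,v,285,150),z); S=lambda u,v,z:cast("side",f(u,v,260,170),z)
# disc centre via hull ellipse of bright pixels
for n,x,y,thr in(("top",285,150,205),("side",260,170,170)):
    im=cv2.imread(f"pics/{n}0.png")[y:y+70,x:x+80];im=cv2.resize(im,None,fx=5,fy=5,interpolation=cv2.INTER_CUBIC)
    m=(im[:,:,2]>thr).astype(np.uint8)
    c=max(cv2.findContours(m,0,1)[0],key=cv2.contourArea);h=cv2.convexHull(c)
    pts=np.array([cast(n,f(*p[0],x,y),.06) for p in h]);cc,r=cv2.minEnclosingCircle((pts*1000).astype(np.float32))
    A=np.c_[2*pts,np.ones(len(pts))];s=np.linalg.lstsq(A,(pts**2).sum(1),rcond=None)[0]
    print(n,"disc",s[:2],np.sqrt(s[2]+s[:2]@s[:2]),cc,r)
C=s[:2]
print("boss top",T(211,161,.08))
for nm,P in(("notchT",T(287,128,.06)),("notchS",S(597,75,.06)),("keyT",T(188,275,.045)),("keyS",S(725-400,222,.045)),("notchS2",S(197,75,.06)),("peg",T(20,208,.036)),("pipe",T(340,198,.02)),("ribend",T(128,205,.08))):
    print(nm,P,np.linalg.norm(P-C),ang(P-C))
print("strainer",cast("top",(328,150),.02))
E
```

```text
top disc [ 0.58943086 -0.01645145] 0.06634413531262771 (589.1780395507812, -16.4903564453125) 67.28272247314453
side disc [ 0.58639774 -0.01559844] 0.06553117227851955 (586.520751953125, -15.631195068359375) 66.07388305664062
boss top [ 0.58948928 -0.01724361]
notchT [ 0.61483893 -0.0675089 ] 0.05919119090165888 -61.28212851266615
notchS [ 0.40619386 -0.14290101] 0.22063404131857292 -144.7612268483539
keyT [ 0.5177509  -0.00304367] 0.06978546233423426 169.6357613594688
keyS [ 0.51294656 -0.00315779] 0.07449728319071741 170.38687182700795
notchS2 [ 0.60910374 -0.06491079] 0.05428876579004681 -65.27616453692148
peg [0.56245008 0.11054587] 0.12839734354956123 100.74930455456406
pipe [ 0.57340956 -0.10590126] 0.09123208146193733 -98.18467576640582
ribend [0.56014043 0.03632164] 0.058181960818185254 116.82688489702845
strainer [ 0.70836058 -0.02092209]
```

>>> arm_command([
  [[0, 0.25, -0.52, 0, 0.5], [0, 0.25, -0.52, 0, 0.5], [0, 0.25, -0.52, 0, 0.5], [0, 0.25, -0.52, 0, 0.5], [0, 0.25, -0.52, 0, 0.5], [0, 0.25, -0.52, 0, 0.5], [0, 0.25, -0.52, 0, 0.5], [0, 0.25, -0.52, 0, 0.5], [0, 0.25, -0.52, 0, 0.5], [0, 0.25, -0.52, 0, 0.5]],
], newtons=60)

```text
t: 1.35
eef_pos: [0.3923, 0.3168, 0.231]
tool_rot: [-0.0, -0.017, 1.0, -0.0]
contact_force: [-0.2, -0.1, 0.0]
gripper_width: -0.001
grasp_force: 0.0
```

>>> arm_command([
  [[0, 0.25, -0.52, 0, 0.5], [0, 0.25, -0.52, 0, 0.5], [0, 0.25, -0.52, 0, 0.5], [0, 0.25, -0.52, 0, 0.5], [0, 0.25, -0.52, 0, 0.5], [0, 0.25, -0.52, 0, 0.5], [0, 0.25, -0.52, 0, 0.5], [0, 0.25, -0.52, 0, 0.5], [0, 0.25, -0.5, 0, 0.5], [0, 0.25, -0.2, 0, 0.5]],
])

```text
t: 2.6
eef_pos: [0.5421, 0.0241, 0.2311]
tool_rot: [-0.0, -0.214, 0.977, -0.0]
contact_force: [-0.3, 0.1, 0.1]
gripper_width: 0.003
grasp_force: 0.0
```

```bash
python3 -c "
from h import *
o=get_obs();print(o['t'],o['q'],o['eef_pos'],o['tool_rot'],o['contact_force'],o['gripper_width'])
w,x,y,z=o['tool_rot'];print(np.degrees(np.arctan2(2*(x*y+w*z),1-2*(y*y+z*z))))
im=[cv2.resize(cams.read_camera(n)[v:v+150,u:u+200],None,fx=2,fy=2)[:,:,::-1] for n,u,v in(('top',230,110),('side',200,90))]
cv2.imwrite('pics/a.png',np.hstack([*im]))"
```

```text
2.6 [-0.35480666  0.26097968  0.234062    1.88611959 -0.07028136  1.00324201
  1.91198091] [0.54211813 0.02412395 0.23106059] [-4.34216761e-04 -2.14181848e-01  9.76793668e-01 -2.79024696e-04] [-0.28304405  0.07452264  0.08473555] 0.003359662515523937
-155.26494151319173
```

View pics/a.png

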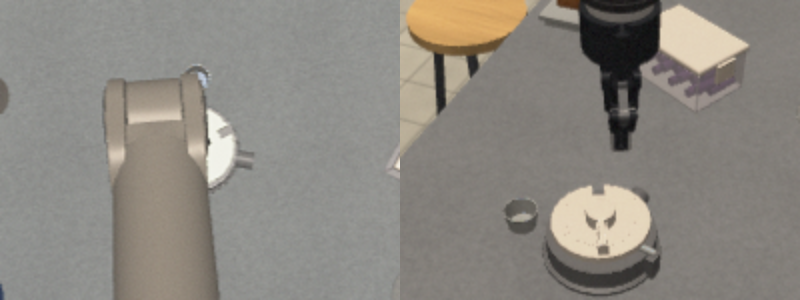

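The top view is blocked by the arm. In the side view the fingers are above the cover at about (620,145), and the scene is undisturbed. I'll descend beside the rib.

>>> arm_command([
  [[0, 0, -0.23, -0.2, 0], [0, 0, 0, -0.4, 0], [0, 0, 0, -0.4, 0], [0, 0, 0, -0.4, 0], [0, 0, 0, -0.4, 0], [0, 0, 0, -0.4, 0], [0, 0, 0, -0.3, 0], [0, 0, 0, -0.15, 0], [0, 0, 0, -0.08, 0], [0, 0, 0, 0, 0]],
])

```text
t: 3.95
eef_pos: [0.5423, 0.0127, 0.0677]
tool_rot: [0.0, -0.215, 0.977, -0.0]
contact_force: [0.2, 0.5, 0.6]
gripper_width: 0.003
grasp_force: 0.0
```

```bash
python3 - <<'E'
from h import *
C=np.array([.588,-.016]);o=get_obs()['eef_pos'];print(o)
# plan: rib angle th from 116 to -10+; tcp
def tcp(th,off=.018,r=.044):
    a=np.radians(th);return C+r*np.array([np.cos(a),np.sin(a)])+off*np.array([-np.sin(a),np.cos(a)])
p=o[:2]
for th in list(np.arange(112,-9,-4.583))+[-4,-7,-10]:
    q=tcp(th);print(round(th,1),np.round(q,4),np.round((q-p)/.06,3));p=q
E
```

```text
[0.54225362 0.01270174 0.06767893]
112.0 [0.5548 0.0181] [0.21  0.089]
107.4 [0.5577 0.0206] [0.047 0.042]
102.8 [0.5607 0.0229] [0.05  0.038]
98.3 [0.5639 0.025 ] [0.053 0.034]
93.7 [0.5672 0.0268] [0.056 0.03 ]
89.1 [0.5707 0.0283] [0.058 0.025]
84.5 [0.5743 0.0295] [0.06  0.021]
79.9 [0.578  0.0305] [0.061 0.016]
75.3 [0.5817 0.0311] [0.062 0.011]
70.8 [0.5855 0.0315] [0.063 0.006]
66.2 [0.5893 0.0315] [0.063 0.001]
61.6 [0.5931 0.0313] [ 0.063 -0.004]
57.0 [0.5969 0.0307] [ 0.063 -0.009]
52.4 [0.6006 0.0298] [ 0.062 -0.014]
47.8 [0.6042 0.0287] [ 0.06  -0.019]
43.3 [0.6077 0.0273] [ 0.059 -0.024]
38.7 [0.6111 0.0255] [ 0.057 -0.029]
34.1 [0.6144 0.0236] [ 0.054 -0.033]
29.5 [0.6174 0.0213] [ 0.051 -0.037]
24.9 [0.6203 0.0189] [ 0.048 -0.041]
20.3 [0.623  0.0162] [ 0.045 -0.045]
15.8 [0.6255 0.0133] [ 0.041 -0.048]
11.2 [0.6277 0.0102] [ 0.037 -0.051]
6.6 [0.6296 0.0069] [ 0.033 -0.054]
2.0 [0.6313 0.0035] [ 0.028 -0.057]
-2.6 [0.6328 0.    ] [ 0.024 -0.059]
-7.2 [ 0.6339 -0.0036] [ 0.019 -0.06 ]
-4 [ 0.6331 -0.0011] [-0.013  0.042]
-7 [ 0.6339 -0.0035] [ 0.012 -0.04 ]
-10 [ 0.6345 -0.0059] [ 0.01 -0.04]
```

>>> arm_command([
  [[0, 0.11, 0.045, 0, -0.3], [0, 0.1, 0.045, 0, -0.3], [0, 0.047, 0.042, 0, -1], [0, 0.05, 0.038, 0, -1], [0, 0.053, 0.034, 0, -1], [0, 0.056, 0.03, 0, -1], [0, 0.058, 0.025, 0, -1], [0, 0.06, 0.021, 0, -1], [0, 0.061, 0.016, 0, -1], [0, 0, 0, 0, 0]],
])

```text
t: 5.2
eef_pos: [0.5786, 0.031, 0.0677]
tool_rot: [0.0, 0.087, 0.996, 0.0]
contact_force: [0.1, 1.2, 1.0]
gripper_width: 0.002
grasp_force: 0.0
```

```bash
python3 -c "
from h import *
print(get_obs()['joint_torque'][:3])
im=cv2.resize(cams.read_camera('side')[150:240,250:370],None,fx=5,fy=5)[:,:,::-1]
cv2.imwrite('pics/b.png',im)"
```

```text
[ -0.1712491 -52.5156498   6.7594631]
```

View pics/b.png

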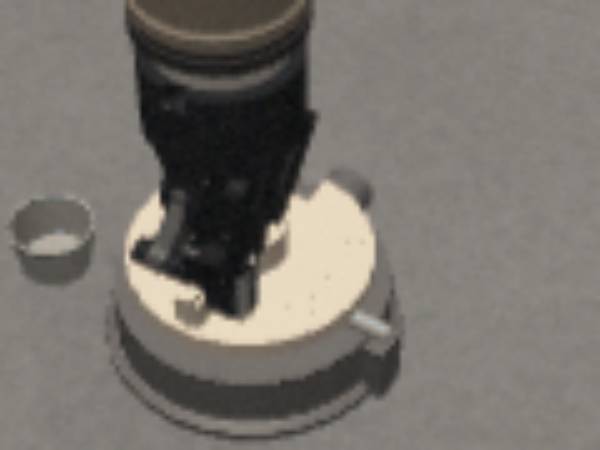

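The side view shows the rib end at about (190,305) being swept by the fingertip at (240,290). The key is at (370,320) and the notch is hidden. I'll continue the arc.

>>> arm_command([
  [[0, 0.062, 0.011, 0, -1], [0, 0.063, 0.006, 0, -1], [0, 0.063, 0.001, 0, -1], [0, 0.063, -0.004, 0, -1], [0, 0.063, -0.009, 0, -1], [0, 0.062, -0.014, 0, -1], [0, 0.06, -0.019, 0, -1], [0, 0.059, -0.024, 0, -1], [0, 0.057, -0.029, 0, -1], [0, 0.054, -0.033, 0, -1]],
])

```text
t: 6.5
eef_pos: [0.6141, 0.0241, 0.0676]
tool_rot: [-0.0, 0.469, 0.883, 0.0]
contact_force: [0.0, 1.3, 0.5]
gripper_width: 0.002
grasp_force: 0.4
```

>>> arm_command([
  [[0, 0.051, -0.037, 0, -1], [0, 0.048, -0.041, 0, -1], [0, 0.045, -0.045, 0, -1], [0, 0.041, -0.048, 0, -1], [0, 0.037, -0.051, 0, -1], [0, 0.033, -0.054, 0, -1], [0, 0.028, -0.057, 0, -1], [0, 0, 0, 0, 0], [0, 0, 0, 0, 0], [0, 0, 0, 0, 0]],
])

```text
t: 7.75
eef_pos: [0.631, 0.0037, 0.0675]
tool_rot: [-0.0, 0.694, 0.72, 0.0]
contact_force: [0.8, -0.4, -0.3]
gripper_width: -0.001
grasp_force: 0.0
```

```bash
python3 -c "
from h import *
print(get_obs()['q'])
im=[cv2.resize(cams.read_camera(n)[v:v+90,u:u+100],None,fx=4,fy=4)[:,:,::-1] for n,u,v in(('top',275,135),('side',250,160))]
cv2.imwrite('pics/c.png',np.hstack(im))"
```

```text
[-0.59192634  0.70732149  0.69884186  1.82389274 -0.59996831  0.83409445
  0.44447664]
```

View pics/c.png

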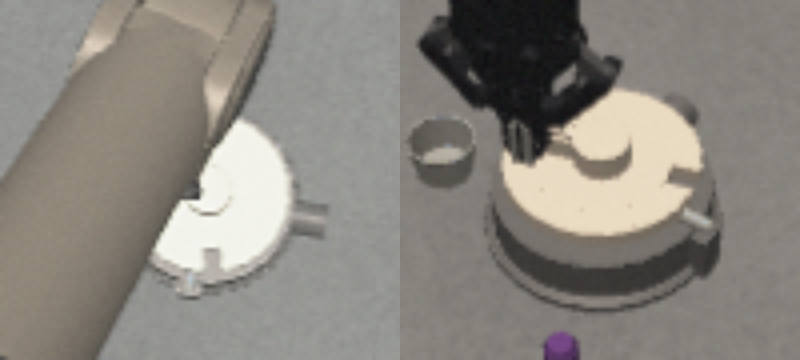

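Now the notch shows in both views: top (212,260) with the key at (190,283), side (685,173) with the key at (697,217). It is still short of the key, so I'll measure the gap by sampling arcs at the known heights.

```bash
cat >> h.py <<'E'
def arc(n,im,C,r,z,lo,hi):
    a=np.arange(lo,hi,.5);P=[proj(n,[C[0]+r*np.cos(t),C[1]+r*np.sin(t),z]) for t in np.radians(a)]
    P=np.float32(P);g=cv2.cvtColor(im,cv2.COLOR_RGB2GRAY)
    return a,cv2.remap(g,P[:,0].copy(),P[:,1].copy(),cv2.INTER_LINEAR)[:,0].astype(float)
def edges(a,v,dark):
    m=(v.min()+v.max())/2; w=(v<m) if dark else (v>m)
    k=a[w]; return k.min(),k.max(),(k.min()+k.max())/2
def gap(Ct=(.5893,-.0166),Cs=(.5865,-.0156),nz=.06,lo=155,hi=225):
    for n,C in(("top",Ct),("side",Cs)):
        im=cams.read_camera(n)
        for r in(52,56,60): print(n,"notch",r,edges(*arc(n,im,C,r/1e3,nz,lo,hi),True))
        for r in(77,81): print(n,"key",r,edges(*arc(n,im,C,r/1e3,.046,155,185),False))
E
python3 -c "
from h import *
gap()"
```

```text
top notch 52 (np.float64(176.5), np.float64(192.5), np.float64(184.5))
top notch 56 (np.float64(177.5), np.float64(191.5), np.float64(184.5))
top notch 60 (np.float64(178.0), np.float64(190.0), np.float64(184.0))
top key 77 (np.float64(160.5), np.float64(176.0), np.float64(168.25))
top key 81 (np.float64(161.5), np.float64(176.0), np.float64(168.75))
side notch 52 (np.float64(176.0), np.float64(192.0), np.float64(184.0))
side notch 56 (np.float64(176.0), np.float64(192.0), np.float64(184.0))
side notch 60 (np.float64(176.5), np.float64(191.5), np.float64(184.0))
side key 77 (np.float64(165.0), np.float64(171.5), np.float64(168.25))
side key 81 (np.float64(165.0), np.float64(184.5), np.float64(174.75))
```

>>> arm_command([
  [[0, 0.024, -0.059, 0, -1], [0, 0.019, -0.06, 0, -1], [0, 0.014, -0.061, 0, -1], [0, 0, 0, 0, 0], [0, 0, 0, 0, 0], [0, 0, 0, 0, 0], [0, 0, 0, 0, 0], [0, 0, 0, 0, 0], [0, 0, 0, 0, 0], [0, 0, 0, 0, 0]],
])

```text
t: 9.2
eef_pos: [0.6345, -0.0071, 0.0675]
tool_rot: [-0.0, 0.775, 0.631, 0.0]
contact_force: [-0.3, 0.2, 1.1]
gripper_width: -0.003
grasp_force: 0.0
```

```bash
python3 -c "
from h import *
gap(lo=150,hi=200)
im=[cv2.resize(cams.read_camera(n)[v:v+70,u:u+80],None,fx=5,fy=5,interpolation=2)[:,:,::-1] for n,u,v in(('top',285,150),('side',260,170))]
cv2.imwrite('pics/d.png',np.hstack(im))"
```

```text
top notch 52 (np.float64(162.5), np.float64(177.0), np.float64(169.75))
top notch 56 (np.float64(163.5), np.float64(177.0), np.float64(170.25))
top notch 60 (np.float64(163.0), np.float64(176.5), np.float64(169.75))
top key 77 (np.float64(161.0), np.float64(176.0), np.float64(168.5))
top key 81 (np.float64(161.5), np.float64(176.0), np.float64(168.75))
side notch 52 (np.float64(162.0), np.float64(177.0), np.float64(169.5))
side notch 56 (np.float64(161.5), np.float64(177.5), np.float64(169.5))
side notch 60 (np.float64(162.5), np.float64(177.5), np.float64(170.0))
side key 77 (np.float64(164.5), np.float64(172.0), np.float64(168.25))
side key 81 (np.float64(165.0), np.float64(184.5), np.float64(174.75))
```

View pics/d.png

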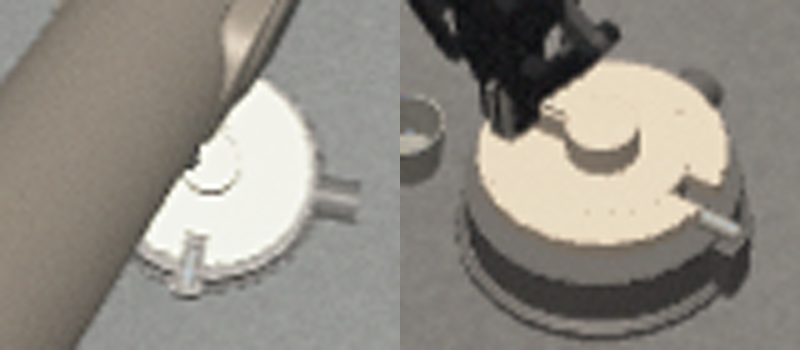

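The notch now sits over the key, with about 1° left: top (190,262), side (690,195). I'll nudge slightly, back off, rise and move over the boss.

>>> arm_command([
  [[0, 0.002, -0.012, 0, 0], [0, 0, 0, 0, 0], [0, 0.02, 0.1, 0, 0], [0, 0.02, 0.1, 0, 0], [0, 0, 0, 0.5, 0], [0, 0, 0, 0.5, 0], [0, -0.41, -0.17, 0, 0], [0, -0.41, -0.17, 0, 0], [0, 0, 0, 0, 0], [0, 0, 0, 0, 0]],
])

```text
t: 10.65
eef_pos: [0.5886, -0.0154, 0.1277]
tool_rot: [0.0, 0.775, 0.632, 0.0]
contact_force: [-0.4, 0.4, -1.1]
gripper_width: -0.006
grasp_force: 0.0
```

```bash
python3 -c "
from h import *
gap(lo=150,hi=190)"
```

```text
top notch 52 (np.float64(151.5), np.float64(187.5), np.float64(169.5))
top notch 56 (np.float64(150.0), np.float64(186.5), np.float64(168.25))
top notch 60 (np.float64(150.0), np.float64(183.5), np.float64(166.75))
top key 77 (np.float64(155.0), np.float64(168.0), np.float64(161.5))
top key 81 (np.float64(155.0), np.float64(184.5), np.float64(169.75))
side notch 52 (np.float64(162.0), np.float64(177.5), np.float64(169.75))
side notch 56 (np.float64(161.5), np.float64(177.5), np.float64(169.5))
side notch 60 (np.float64(162.5), np.float64(176.5), np.float64(169.5))
side key 77 (np.float64(165.0), np.float64(172.0), np.float64(168.5))
side key 81 (np.float64(165.0), np.float64(184.5), np.float64(174.75))
```

>>> arm_command([
  [[0, 0, 0, -0.35, 0], [0, 0, 0, -0.35, 0], [0, 0, 0, -0.05, 0], [0, 0, 0, -0.03, 0], [0, 0, 0, -0.02, 0], [0, 0, 0, -0.02, 0], [0, 0, 0, -0.02, 0], [0, 0, 0, -0.02, 0], [0, 0, 0, -0.02, 0], [0, 0, 0, -0.02, 0]],
])

```text
t: 12.0
eef_pos: [0.588, -0.0165, 0.0735]
tool_rot: [0.0, 0.775, 0.631, 0.0]
contact_force: [-0.0, -1.8, 4.0]
gripper_width: 0.004
grasp_force: 2.0
```

>>> arm_command([
  [[0, 0, 0, -0.02, 0], [0, 0, 0, -0.02, 0], [0, 0, 0, -0.02, 0], [0, 0, 0, -0.01, 0], [0, 0, 0, 0, 0], [0, 0, 0, 0, 0], [0, 0, 0, 0, 0], [0, 0, 0, 0, 0], [0, 0, 0, 0, 0], [0, 0, 0, 0, 0]],
])

```text
t: 13.25
eef_pos: [0.5882, -0.0165, 0.0707]
tool_rot: [-0.0, 0.776, 0.631, 0.001]
contact_force: [-5.9, 0.1, 17.2]
gripper_width: 0.003
grasp_force: 8.8
```

The tip stopped at z = 0.0707 with 17 N, which matches the seated height. I'll lift off and check.

>>> arm_command([
  [[0, 0, 0, 0.05, 0], [0, 0, 0, 0.3, 0], [0, 0, 0, 0.6, 0], [0, 0, 0, 0.6, 0], [0, 0, 0, 0.6, 0], [0, -0.3, 0.7, 0.1, 0], [0, -0.3, 0.7, 0.1, 0], [0, -0.3, 0.7, 0, 0], [0, -0.3, 0.7, 0, 0], [0, 0, 0, 0, 0]],
])

```text
t: 14.5
eef_pos: [0.5143, 0.1563, 0.2104]
tool_rot: [-0.001, 0.773, 0.634, -0.0]
contact_force: [0.2, -0.6, 0.3]
gripper_width: -0.003
grasp_force: 0.0
```

```bash
python3 -c "
from h import *
im=[cv2.resize(cams.read_camera(n)[v:v+70,u:u+80],None,fx=5,fy=5,interpolation=2)[:,:,::-1] for n,u,v in(('top',285,150),('side',260,170))]
cv2.imwrite('pics/e.png',np.hstack(im)); cv2.imwrite('pics/f.png',cams.read_camera('top')[:,:,::-1])
a,b=cv2.imread('pics/top0.png'),cv2.imread('pics/f.png')
print('moved px', [(n,int((cv2.absdiff(a,b)[y-15:y+15,x-15:x+15].max(2)>40).sum())) for n,x,y in(('peg',290,191),('str',328,150),('cont',453,180),('fun',445,260),('det',212,152),('dish',202,201))])"
```

```text
moved px [('peg', 6), ('str', 6), ('cont', 0), ('fun', 0), ('det', 0), ('dish', 81)]
```

View pics/e.png

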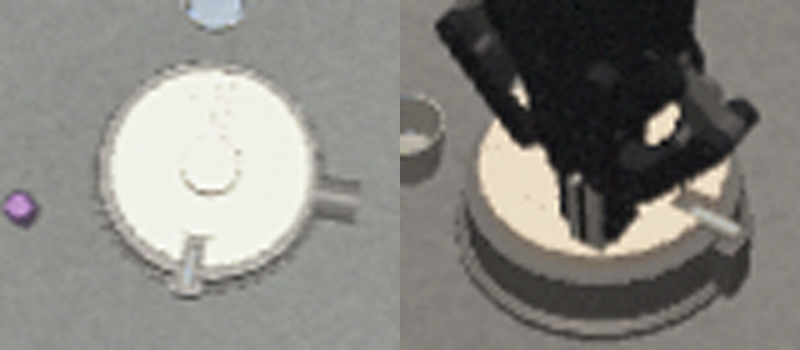

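```bash
python3 -c "
from h import *
b=cams.read_camera('side')[:,:,::-1].copy();cv2.imwrite('pics/g.png',b)
a=cv2.imread('pics/side0.png')
print([(n,int((cv2.absdiff(a,b)[y-h:y+h,x-h:x+h].max(2)>40).sum())) for n,x,y,h in(('dish',247,370,28),('tub',352,375,24),('det',190,310,30),('peg',290,250,10),('str',260,196,9))])
t=cv2.imread('pics/f.png');cv2.imwrite('pics/h.png',np.hstack([t[90:290,150:350],b[200:400,200:400]]))"
```

```text
[('dish', 0), ('tub', 0), ('det', 0), ('peg', 0), ('str', 0)]
```

View pics/h.png

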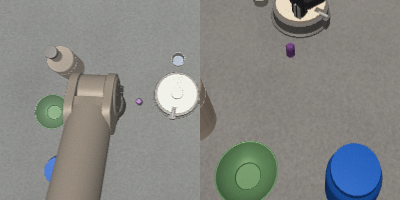

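The dish difference was only the arm crossing the top view. Nothing else moved: the cover is down with the key in its notch, and the hand is clear.

```bash
python3 -c "
from station import job
print(job.hand_in())"
```

```text
the job is handed in; nothing more can be done
None
```

I pushed the cover's rib round until the notch was over the key, then pressed the cover home (it stopped at the seated height under 17 N); nothing else moved in the camera checks, the hand is clear, and the job is handed in.

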